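Unhook the pump's service cover and lay it in the tray

TASK

Open the pump for service: swing the latch above the aluminium cover right out to one side, lift the cover up the sloping panel until its keyholes clear the two screw heads, and pull it off. Lay it gently - no dropping - flat in the white tray with its grip rib upwards, leave the latch swung aside, and do not disturb the other things on the bench.

Things in the scene. Friction and masses are not known exactly. Their poses are not given: they have to be found in the camera images.
- panel: Dark front panel (260 mm wide, 210 mm up the slope) of a brown pump module fixed on the bench, facing the robot, 27 degrees from horizontal, turned up to 0.2 rad. Origin: on its surface under the hung cover's centre, 60 mm above the bench. x up the slope (away from the robot), y to the robot's left, z straight out. It spans x -78 to 132 mm. The module's flat top behind it is 120 mm high.
- screw_left (a point): Root, on the panel's surface, of the left (+y) of two fixed steel screws at panel x = 30, y = +55 and -55 mm. Shank diameter 8 mm; head diameter 16 mm, from 8.5 to 14.5 mm above the panel.
- cover: Loose aluminium plate, about 0.3 kg, 120 mm (x) by 160 mm (y) by 5 mm, hung on the two screws, lying on the panel, axes parallel to the panel's at the start. Origin: centre of its underside; z out of its outer face. Hung, the shanks sit at the top of its keyhole slots. The keyholes come over the heads when it is 20 mm (16.5 to 24) farther up the slope; it must then go over 15 mm straight out to be free.
- keyhole_left (a point): Centre (on the underside) of the eight-sided opening, 25 mm across, of the cover's left (+y) keyhole, at cover x = 10, y = 55 mm; the other is at y = -55 mm. An 11 mm wide slot runs from each up to cover x = 34.5 mm.
- rib_top (a point): Middle of the top edge of the cover's solid grip rib, 39 mm above the underside. The rib stands square on the outer face across its middle: 10 mm thick (along x), 70 mm long (y), 34 mm tall.
- latch (a joint): Angle (rad) of the stiff steel latch, which stays where left (2 N at its pin moves it). Pivot: panel x = 108, y = 0 mm, about panel z. At 0 its bar (16 mm wide, 2 to 8 mm above the panel, 45 mm long) points down the slope, 3 mm short of the cover, and bars its lift. Positive swings the end to -y, range -1.6 to 1.6; clear past 1.0 either way, square aside at 1.57. Starts within 0.25 of 0.
- latch_pin (a point): Middle of the round steel pin by which the latch is swung: diameter 14 mm, standing out of the bar 36 mm from the pivot, from 8 to 41 mm above the panel; this point is 26 mm above the panel.
- tray: Fixed open white plastic tray on the bench, outside 175 mm (x) by 220 mm (y) by 25 mm high, walls and floor 5 mm thick, inside 165 by 210 mm. Origin: centre of its underside, on the bench; x and y along its sides. It stands in the half of the bench where the pump is not, turned by up to about 0.25 rad.
- screwdriver: Bystander: screwdriver 170 mm long lying along x in the middle of the bench; origin under its middle.
- wrench: Bystander: wrench 150 mm long lying near the robot; origin under its middle.
- bottle: Bystander: amber bottle, 48 mm diameter, 95 mm high; origin under its centre.
- carton: Bystander: cardboard box 70 x 100 x 45 mm; origin under its centre.
- beaker: Bystander: glass beaker, 60 mm diameter, 70 mm high, standing beyond the tray; origin under its centre.
- vial: Bystander: small amber jar, 36 mm diameter, 60 mm high; origin under its centre.

How it is judged (in metres and radians):
On the way, in this order (a step that is already met when the one before it is completed fails the run):
1. the latch is swung aside (at least 1.0 rad) while the cover still hangs on its screws ((value of joint latch above 1 rad or value of joint latch below -1 rad) and x of cover in the frame of panel below 0.012 m and z of cover in the frame of panel below 0.01 m), for 0.2 s.
2. the cover is off both screws, more than 30 mm out from the panel (z of cover in the frame of panel above 0.03 m), for 0.2 s.
At the end, for the whole second after the job is handed in: The cover lies at rest and released on the tray's floor, inside its walls (centre within 30 mm in x and 35 mm in y of the tray's, underside less than 12 mm above the bench), flat within 0.1 rad, rib upwards; the latch is still at least 1.0 rad to one side ((value of joint latch above 1 rad or value of joint latch below -1 rad) and x of cover in the frame of tray between -0.03 and 0.03 m and y of cover in the frame of tray between -0.035 and 0.035 m and z of cover in the frame of tray between 0 and 0.012 m and angle between cover's own z axis and vertical below 0.1 rad and linear speed of cover below 0.02 m/s and contact force between cover and the fingers below 0.1 N); the robot touches nothing.
It fails at once if the cover is dropped or flung (faster than 1.0 m/s) (linear speed of cover above 1 m/s).
It fails at once if a bystander is moved more than 30 mm (distance of any of screwdriver, wrench, bottle, carton, beaker, vial from where it was at the start of the episode above 0.03 m).
It also fails if it takes over 53 s, if anything falls off the work surface, if the arm or the gripper's body presses on something with over 40 N, if the wrist force passes 120 N, or if a joint passes its speed limit or range.

ROBOT

A 6-joint arm with a two-finger parallel gripper is mounted at the origin on the work surface. World frame = base frame: x ahead of the robot, y to its left, z up, the work surface at z = 0. Lengths are in m, angles in degrees, forces in N, time in s.
With the tool pointing down it reaches from about 0.325 to 0.775 m from the base axis. Payload 5.5 kg.
Tool frame: the origin (TCP) lies at the centre of the arm's flange, where the gripper is bolted on; the fingertips stand 182 mm ahead of it and the grasp point (between the pads) lies 163 mm ahead of it; z points along the fingers, y is the direction in which the jaws open and shut (so a half turn about z gives the same grasp; the last joint's range is limited). The gripper opens to 88 mm and grips with 3 to 60 N. Pads are 20 mm wide; open, the fingers measure 115 mm over their backs; the gripper's body (75 mm by 178 mm) begins 61 mm behind the grasp point.
Start: joints at [-73.15, 5.22, 70.514, -0, 104.267, -3.249], TCP at [0.206, -0.563, 0.405] pointing down, gripper open.
Joint ranges: [-164.24, 164.24], [-49.07, 125.15], [9.68, 141.18], [-86.29, 266.29], [3.28, 154.24], [-151.56, 151.56]. Speed limits (degrees/s): [147.25, 147.25, 172.46, 180, 180, 180].

INTERFACE

Orientations are given as [roll, pitch, yaw] about the fixed x, y, z axes, in that order (R = Rz(yaw) Ry(pitch) Rx(roll)).
In Python, from station import r gives the robot as it stands. The module is installed in compiled form; this text tells all that it offers. Calls block until the motion is done:
- r.reach(position, orientation): joint-space move of the TCP to a pose.
- r.servo_line(position, rotation=None, speed=0.15): straight line of the TCP; rotation=None keeps the orientation; speed is the mean speed in m/s.
- r.move_joints(angles): joint-space move.
- r.let_go() and r.grab(squeeze=None): open the fingers fully, or close them until they stop; squeeze is the grip in N (None keeps the last).
- r.wait(seconds).
- r.inverse_kinematics(position, orientation): joint angles nearest the present ones, or None.
- r.sense(): the state.
- r.snapshot(name): name is "side" or "top"; returns a dict with "frame" (420x560x3 uint8, red, green, blue), "fx", "fy", "cx", "cy" (pixels), "R" (3x3) and "t" (3): a world point X has camera coordinates R X + t. Camera axes: x right, y down, z forward; pixel columns grow to the right and rows downward; lengths in m; the calibration is good to about 2 mm. A picture is of the moment at which its call begins. There is no depth.
A pose or a line that the arm cannot do raises r.IKError and nothing moves.
- r.hand_in(): hands the job in, once; it reports no verdict.
The state is a dict: "clock": time; "joints": joint angles; "joint_vel": joint speeds; "joint_torque": joint torques, N m; "tcp_pos": TCP position; "orientation": TCP orientation; "contact_force": force on the tool from outside, world axes, zero at the start; "torque": the same for the moment, N m; "opening": finger opening in m.
Only numpy, scipy, OpenCV 4.12 (cv2) and the standard library are available. Lean on these libraries where they do the work, as an engineer would, in place of code of your own. Each camera call takes 0.05 s, during which the arm holds its last target. There are 200 camera calls.

## Working session

There is one attempt and no reset: what is moved stays moved. The work goes in short steps, each a Python script; the robot and the scene stay as the last script left them, time stands still between calls to the robot, and variables do not carry over. Pictures are saved under pics/ and viewed, about 8 in all and at most 12, crops included, and the job is handed in when it is done.

```bash
mkdir -p pics; python3 - <<'E'
from station import r
import cv2,pickle
for n in("side","top"):
    s=r.snapshot(n); pickle.dump(s,open(f"{n}.pkl","wb"))
    cv2.imwrite(f"pics/{n}0.png",s["frame"][:,:,::-1])
    print(n,s["fx"],s["fy"],s["cx"],s["cy"],s["R"],s["t"])
print(r.sense())
E
```

```text
side 512.0217793739283 512.0217793739283 269.2212345118237 213.85530251876148 [[-0.85865051 -0.51227847  0.01703163]
 [-0.28265753  0.4455313  -0.8494743 ]
 [ 0.42757926 -0.73421566 -0.52735505]] [0.45137086 0.21681559 0.97476284]
top 393.5391019299967 393.5391019299967 280.10425005650075 210.01037239106128 [[-0.00634431 -0.99976364 -0.02079454]
 [-0.99199405  0.0089151  -0.12596954]
 [ 0.12612515  0.01982887 -0.99181614]] [0.02546177 0.54868005 0.90468368]
{'clock': 0.1, 'joints': array([-7.31499910e+01,  5.25999900e+00,  7.05733010e+01,  1.18400042e-03,
        1.04266029e+02, -3.25014903e+00]), 'joint_vel': array([-0.08988835, -0.02524182, -0.13399046,  0.08423479, -0.16632434,
        0.00023744]), 'joint_torque': array([ 2.77870546e-03, -4.47855234e+01, -4.07571423e+01,  7.00639025e-02,
        2.83530360e-02, -1.16258921e-04]), 'tcp_pos': array([ 0.20620255, -0.56352095,  0.40362363]), 'orientation': array([-1.79900896e+02, -6.77761892e-03,  2.01004430e+01]), 'contact_force': array([-0.72908658,  0.69960979, -0.33821301]), 'torque': array([-0.0085811 , -0.01727655,  0.00860867]), 'opening': 0.0882123958145442}
```

View pics/top0.png

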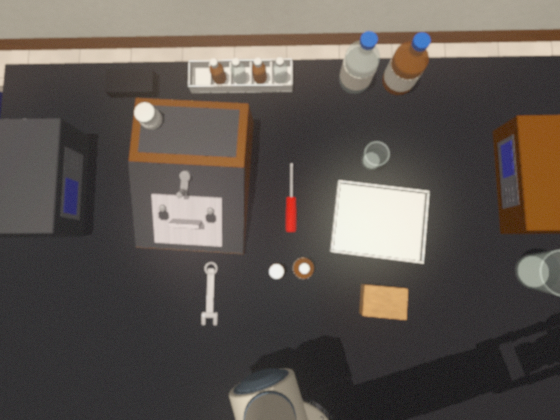

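View pics/side0.png

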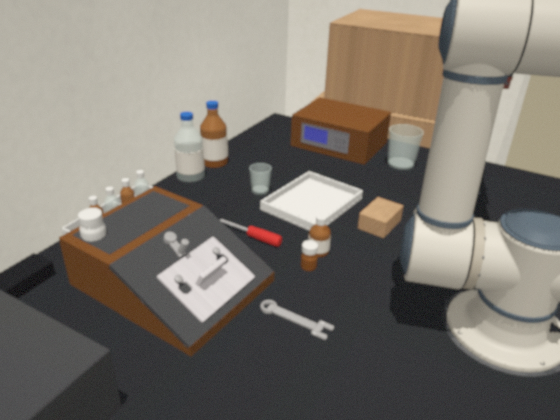

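Top view: pump with cover around (187,220), pin near (184,180), tray centre near (381,222), all unobstructed. Next come enlarged crops.

```bash
python3 - <<'E'
import cv2
a=cv2.imread("pics/top0.png")[155:260,125:260]; cv2.imwrite("pics/c1.png",cv2.resize(a,None,fx=5.5,fy=5.5,interpolation=cv2.INTER_CUBIC))
a=cv2.imread("pics/side0.png")[220:325,140:280]; cv2.imwrite("pics/c2.png",cv2.resize(a,None,fx=5.5,fy=5.5,interpolation=cv2.INTER_CUBIC))
E
```

```text
(no output)
```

View pics/c1.png

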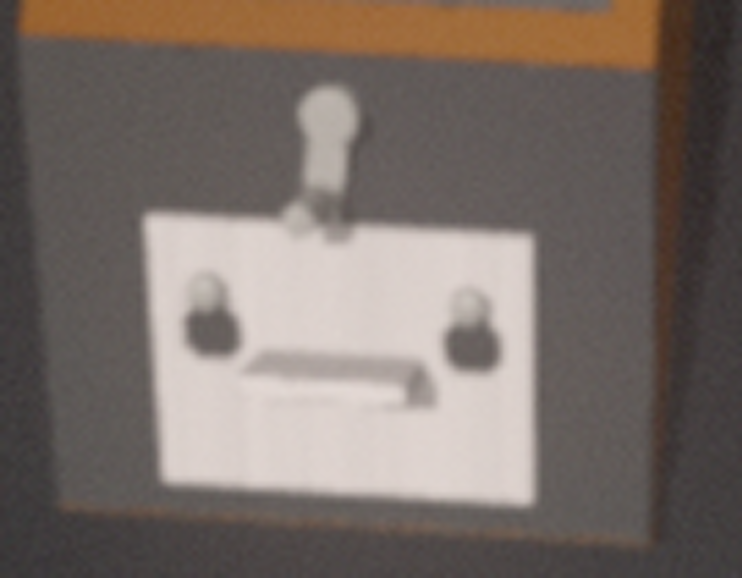

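View pics/c2.png

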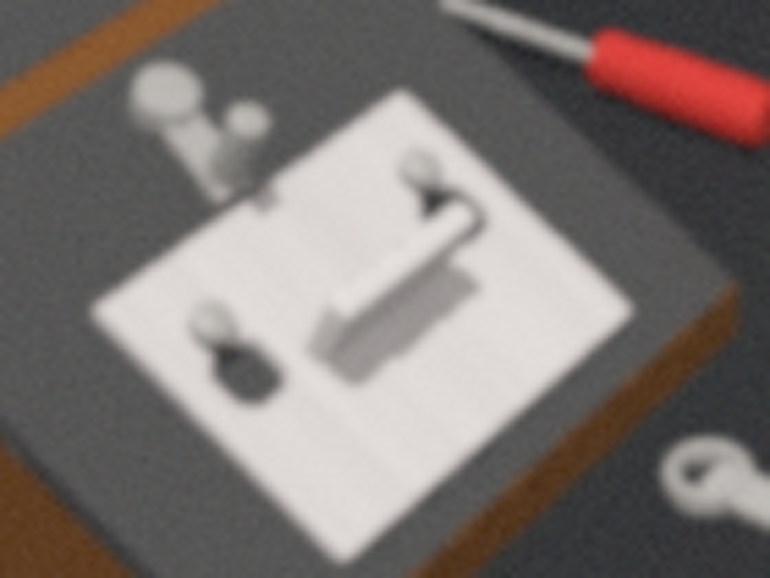

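```bash
cat > h.py <<'E'
import numpy as np,pickle
from scipy.optimize import least_squares
from scipy.spatial.transform import Rotation as Rt
def proj(s,X):
    c=np.asarray(X)@np.array(s["R"]).T+np.array(s["t"]); return np.c_[s["fx"]*c[:,0]/c[:,2]+s["cx"],s["fy"]*c[:,1]/c[:,2]+s["cy"]]
def panelR(psi): return (Rt.from_euler('z',psi)*Rt.from_euler('y',-27,degrees=True)).as_matrix()
def P(q,X): # panel->world
    return np.asarray(X)@panelR(q[2]).T+np.array([q[0],q[1],.06])
def ray(s,px,z): # intersect with height z
    R=np.array(s["R"]);c=-R.T@np.array(s["t"]);d=R.T@np.array([(px[0]-s["cx"])/s["fx"],(px[1]-s["cy"])/s["fy"],1]);return c+d*(z-c[2])/d[2]
E
python3 - <<'E'
from h import *
import cv2
T,S=[pickle.load(open(f"{n}.pkl","rb")) for n in("top","side")]
X=np.array([(60,80,5),(60,-80,5),(-60,-80,5),(-60,80,5),(30,55,14.5),(30,-55,14.5),(108,0,10)])/1e3
f=lambda a,o:(np.array(a)+.5)/5.5-.5+o
pt=f([(145,213),(535,235),(535,505),(162,486),(207,290),(470,305),(328,118)],(125,155))
ps=f([(92,310),(402,90),(635,310),(345,563),(212,322),(420,167),(165,92)],(140,220))
for nm,l in(("both",[(T,pt),(S,ps)]),("top",[(T,pt)]),("side",[(S,ps)])):
    o=least_squares(lambda q:np.concatenate([(proj(s,P(q,X))-p).ravel() for s,p in l]),[.5,.2,0])
    print(nm,o.x,np.abs(o.fun).max())
    if nm=="both": q=o.x; print(o.fun.reshape(-1,2).round(1).tolist())
pin=f([(298,218)],(125,155)),f([(248,120)],(140,220))
def res(a):
    X=[(.108-.036*np.cos(a[0]),-.036*np.sin(a[0]),.041)];return np.r_[(proj(T,P(q,X))-pin[0])[0],(proj(S,P(q,X))-pin[1])[0]]
o=least_squares(res,[0]);print("latch",o.x,o.fun)
rib=P(q,[(0,0,.039),(0,.035,.039),(0,-.035,.039)]);print("rib",rib[0],((proj(T,rib)-(125,155))*5.5).round(),((proj(S,rib)-(140,220))*5.5).round())
# tray
g=T["frame"].min(2);m=(g>110).astype(np.uint8);n,lab,st,_=cv2.connectedComponentsWithStats(m)
k=lab[222,381];c=cv2.approxPolyDP(cv2.convexHull(np.argwhere(lab==k)[:,::-1].astype(np.int32)),5,True)[:,0];print("traypx",c.tolist())
pts=np.array([ray(T,p,.025)[:2] for p in c]);print(cv2.minAreaRect(pts.astype(np.float32)*1000),pts.mean(0))
for nm,p,z in(("beaker",(372,160),0),("carton",(385,295),.045),("bottle",(304,268),.095),("vial",(277,271),.06)):print(nm,ray(T,p,z).round(3))
np.save("q.npy",q)
E
```

```text
both [ 0.52577708  0.23698329 -0.06513584] 1.2268604740152114
[[-0.2, 0.2], [-1.0, 0.0], [-0.6, -0.8], [0.2, -1.2], [-1.1, 0.6], [-0.9, 0.6], [0.1, -0.6], [0.5, -0.3], [0.0, 0.1], [-0.5, -0.1], [0.2, -0.7], [0.7, -1.0], [0.8, -1.0], [0.5, 0.5]]
top [ 0.52539576  0.23578747 -0.06350708] 1.0124155944483277
side [ 0.52552176  0.2383509  -0.06585358] 0.8161011976542625
latch [-0.16437562] [-0.45249347  0.58899323  0.26016951 -0.22422159]
rib [0.50810899 0.23813575 0.09474925] [[317. 388.]
 [232. 383.]
 [403. 393.]] [[404. 254.]
 [337. 306.]
 [468. 204.]]
traypx [[429, 190], [423, 263], [329, 250], [339, 179]]
((524.2615356445312, -216.8702392578125), (222.48809814453125, 175.7477264404297), 81.73560333251953) [ 0.52372574 -0.21708676]
beaker [ 0.678 -0.209  0.   ]
carton [ 0.35  -0.218  0.045]
bottle [ 0.413 -0.031  0.095]
vial [0.406 0.029 0.06 ]
```

```bash
cat >> h.py <<'E'
q=np.load("q.npy") if __import__("os").path.exists("q.npy") else None
def pose(gp,a,sg=1,q=None):
    """TCP pose for grasp point gp (panel frame), tool along -panel z, tool y = panel y turned by a (x sg)."""
    q=np.load("q.npy") if q is None else q
    y=sg*np.array([-np.sin(a),np.cos(a),0]);z=np.array([0,0,-1.]);M=panelR(q[2])@np.c_[np.cross(y,z),y,z]
    return P(q,[np.array(gp)+[0,0,.163]])[0],Rt.from_matrix(M).as_euler('xyz',degrees=True)
def pin(a,z=.030,sg=1): return pose([.108-.036*np.cos(a),-.036*np.sin(a),z],a,sg)
TR=(.524,-.217,np.radians(-5.5))
def trayp(h,sg=1):
    y=sg*np.array([np.cos(TR[2]),np.sin(TR[2]),0]);z=np.array([0,0,-1.])
    return np.array([TR[0],TR[1],h+.163]),Rt.from_matrix(np.c_[np.cross(y,z),y,z]).as_euler('xyz',degrees=True)
E
python3 - <<'E'
from h import *
from station import r
for sg in(1,-1):
  for n,p in(("pin",pin(-.164,.12,sg)),("pin0",pin(-.164,.03,sg)),("pin1",pin(-1.48,.03,sg)),("rib",pose([0,0,.027],-np.pi/2,sg)),("out",pose([.02,0,.15],-np.pi/2,sg)),("tray",trayp(.03,sg)),("trayhi",trayp(.2,sg))):
    j=r.inverse_kinematics(*p); print(sg,n,p[0].round(3),p[1].round(),None if j is None else np.round(j))
E
```

```text
1 pin [0.462 0.247 0.345] [175.  27. 166.] [ 29. -17.  99. -15.  75. -47.]
1 pin0 [0.503 0.244 0.265] [175.  27. 166.] [ 26. -10. 101. -14.  65. -47.]
1 pin1 [0.534 0.272 0.28 ] [153.   2.  91.] [ 28.  -4.  94. -15.  67.  29.]
1 rib [0.44  0.243 0.229] [153.   0.  86.] [ 30. -17. 111. -16.  64.  38.]
1 out [0.402 0.245 0.348] [153.   0.  86.] [ 33. -25. 105. -16.  78.  37.]
1 tray [ 0.524 -0.217  0.193] [180.   0.  84.] [-26.   4.  94.   0.  83. -20.]
1 trayhi [ 0.524 -0.217  0.363] [180.   0.  84.] [-26.  -0.  80.   0. 100. -20.]
-1 pin [0.462 0.247 0.345] [-175.  -27.  -14.] [ 29. -17.  99. -15.  75. 133.]
-1 pin0 [0.503 0.244 0.265] [-175.  -27.  -14.] [ 26. -10. 101. -14.  65. 133.]
-1 pin1 [0.534 0.272 0.28 ] [-153.   -2.  -89.] [  28.   -4.   94.  -15.   67. -151.]
-1 rib [0.44  0.243 0.229] [-153.    0.  -94.] [  30.  -17.  111.  -16.   64. -142.]
-1 out [0.402 0.245 0.348] [-153.    0.  -94.] [  33.  -25.  105.  -16.   78. -143.]
-1 tray [ 0.524 -0.217  0.193] [-180.    0.  -96.] None
-1 trayhi [ 0.524 -0.217  0.363] [-180.    0.  -96.] None
```

```bash
python3 - <<'E'
from h import *
from station import r
def st(n):
    s=r.sense();print(n,round(s["clock"],1),s["tcp_pos"].round(4),s["contact_force"].round(1),s["opening"].round(4))
a0=-.164
r.reach(*pin(a0,.12)); st("above")
r.servo_line(*pin(a0,.031),speed=.1); st("down")
r.grab(8); r.wait(.2); st("grab")
if .010<r.sense()["opening"]<.018:
    for a in np.linspace(a0,-1.48,10)[1:]:
        r.servo_line(*pin(a,.031),speed=.05); 
        if np.linalg.norm(r.sense()["contact_force"])>25: st("force!");break
    st("swung")
    r.let_go(); st("open"); r.servo_line(*pin(a,.12),speed=.15); st("up")
E
```

```text
Traceback (most recent call last):
AttributeError: 'float' object has no attribute 'round'
```

```bash
cat >> h.py <<'E'
def st(n):
    from station import r
    s=r.sense();print(n,round(s["clock"],1),np.round(s["tcp_pos"],4),np.round(s["contact_force"],1),round(float(s["opening"]),4))
E
python3 - <<'E'
from h import *
from station import r
a0=-.164
st("above")
r.servo_line(*pin(a0,.031),speed=.1); st("down")
r.grab(8); r.wait(.2); st("grab")
if .010<r.sense()["opening"]<.018:
    for a in np.linspace(a0,-1.48,10)[1:]:
        r.servo_line(*pin(a,.031),speed=.05); 
        if np.linalg.norm(r.sense()["contact_force"])>25: st("force!");break
    st("swung")
    r.let_go(); st("open"); r.servo_line(*pin(a,.12),speed=.15); st("up")
import cv2
s=r.snapshot("side");cv2.imwrite("pics/s1.png",s["frame"][:,:,::-1])
E
```

```text
above 3.2 [0.4627 0.2465 0.3451] [-0.4  0.1 -0.2] 0.0877
down 4.2 [0.5028 0.2445 0.2667] [ 0.3  0.5 -0.6] 0.0879
grab 5.5 [0.5027 0.2443 0.2657] [-0.8 -0.7 -0. ] 0.0135
swung 8.2 [0.5333 0.2716 0.2802] [ 0.5 -6.2  0.5] 0.0134
open 9.4 [0.5334 0.2724 0.2804] [ 0.  -0.1  0.8] 0.0881
up 10.2 [0.493  0.275  0.3588] [-0.7 -0.2 -0.5] 0.0878
```

View pics/s1.png

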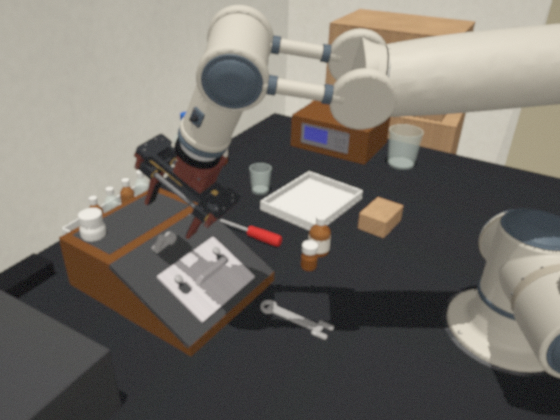

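The side view shows the latch swung to +y (pin near (160,243)). The cover is still hung, around (207,275), and nothing else has moved. Next I grip the rib, lift and pull off.

```bash
python3 - <<'E'
from h import *
from station import r
import cv2
b=-np.pi/2
r.servo_line(*pose([0,0,.13],b),speed=.15); st("above")
r.servo_line(*pose([0,0,.028],b),speed=.1); st("down")
r.grab(40); r.wait(.2); st("grab")
o=r.sense()["opening"]
if .007<o<.013:
    r.servo_line(*pose([.0205,0,.028],b),speed=.03); r.wait(.2); st("lifted")
    r.servo_line(*pose([.0205,0,.036],b),speed=.03); r.wait(.2); st("out8")
    s=r.snapshot("side");cv2.imwrite("pics/s2.png",cv2.resize(s["frame"][170:330,90:300,::-1],None,fx=3.5,fy=3.5))
E
```

```text
above 11.1 [0.3935 0.2457 0.3213] [-0.2  0.1  0.1] 0.0884
down 12.3 [0.4394 0.2428 0.231 ] [0.4 1.  0.6] 0.0879
grab 13.7 [0.4389 0.2427 0.2299] [-4.8 -0.   1.2] 0.0093
lifted 14.7 [0.4572 0.2416 0.2392] [-5.2  0.3  1.4] 0.0099
out8 15.3 [0.4538 0.2416 0.2464] [-0.4 -0.  -3.5] 0.01
```

View pics/s2.png

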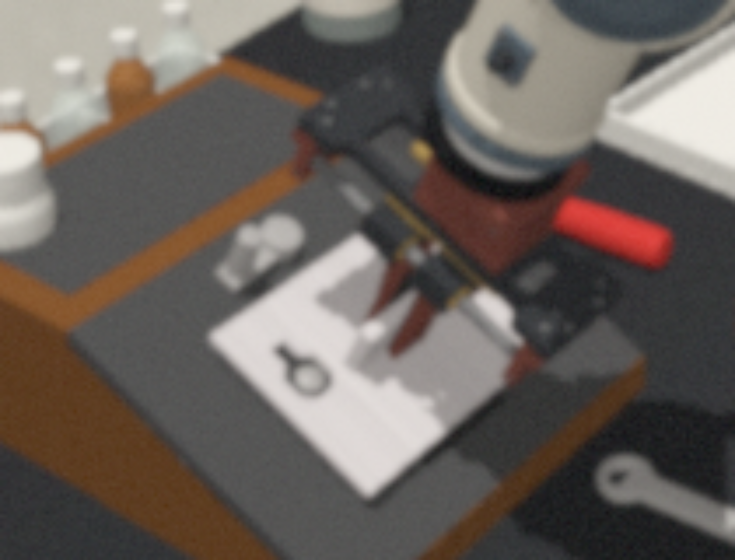

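The left screw head shows centred in the keyhole at (312,378), and only the cover's weight is on the wrist. I pull it out and carry it to the tray.

```bash
python3 - <<'E'
from h import *
from station import r
import cv2
b=-np.pi/2
r.servo_line(*pose([.0205,0,.07],b),speed=.06); st("off"); r.wait(.3)
r.servo_line(*pose([.0,0,.17],b),speed=.12); st("clear")
r.servo_line(*trayp(.21),speed=.15); st("over")
r.servo_line(*trayp(.08),speed=.1); st("low"); r.wait(.2)
s=r.snapshot("top");cv2.imwrite("pics/t3.png",cv2.resize(s["frame"][140:300,290:470,::-1],None,fx=3.5,fy=3.5))
E
```

```text
off 16.1 [0.4384 0.2427 0.2769] [-0.6 -0.1 -5.1] 0.0094
clear 17.4 [0.375  0.2468 0.3558] [ 0.1 -0.1 -3. ] 0.0099
over 20.8 [ 0.524  -0.2167  0.3731] [ 0.1 -0.4 -4.2] 0.01
low 22.2 [ 0.5242 -0.2171  0.244 ] [ 0.8  0.6 -4.3] 0.0095
```

View pics/t3.png

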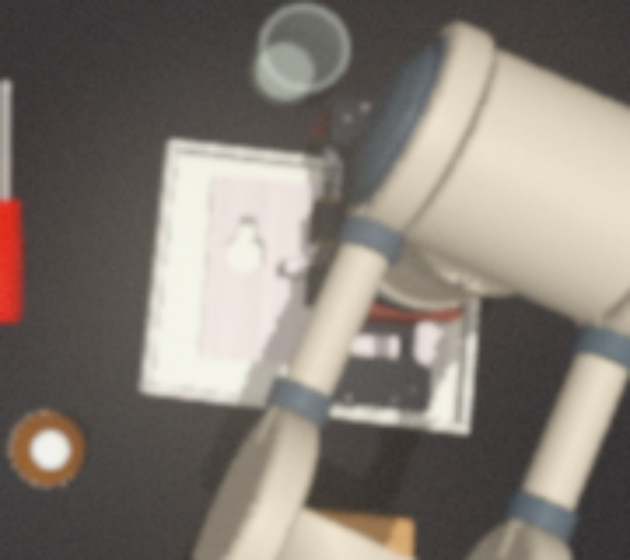

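The cover is in line with the tray and sits over its middle (left edge about (207,265) inside the wall at about (158,265)). I lower it until it touches.

```bash
python3 - <<'E'
from h import *
from station import r
import cv2
r.servo_line(*trayp(.040),speed=.06); st("near")
z0=np.mean([(r.wait(.05),r.sense()["contact_force"][2])[1] for _ in range(4)])
h=.040
while h>.029:
    h-=.001; r.servo_line(*trayp(h),speed=.01); r.wait(.1)
    f=r.sense()["contact_force"][2]
    if f-z0>4: break
print("h",h,f,z0); st("touch")
r.grab(3); r.wait(.3); st("soft")
r.let_go(); r.wait(.2); st("open")
r.servo_line(*trayp(.15),speed=.1); st("up")
r.reach([.206,-.563,.405],[180,0,20.1]); r.wait(.5); st("home")
s=r.snapshot("top");cv2.imwrite("pics/t4.png",cv2.resize(s["frame"][90:310,120:460,::-1],None,fx=2.3,fy=2.3))
s=r.snapshot("side");cv2.imwrite("pics/s4.png",s["frame"][:,:,::-1])
E
```

```text
near 23.3 [ 0.5241 -0.2171  0.2033] [ 0.2  0.6 -3.9] 0.0095
h 0.030999999999999993 5.702627905523329 -4.160617363619499
touch 26.6 [ 0.5241 -0.2171  0.1952] [-2.2  0.4  5.7] 0.0096
soft 27.2 [ 0.5241 -0.2171  0.1942] [-1.5 -0.3  4.7] 0.0103
open 28.6 [ 0.524 -0.217  0.194] [-0.5 -0.9 -0. ] 0.0878
up 29.9 [ 0.5239 -0.2169  0.3119] [ 0.9 -0.9 -0.4] 0.0876
home 32.2 [ 0.2061 -0.5629  0.405 ] [ 0.1  0.9 -0.2] 0.0877
```

View pics/t4.png

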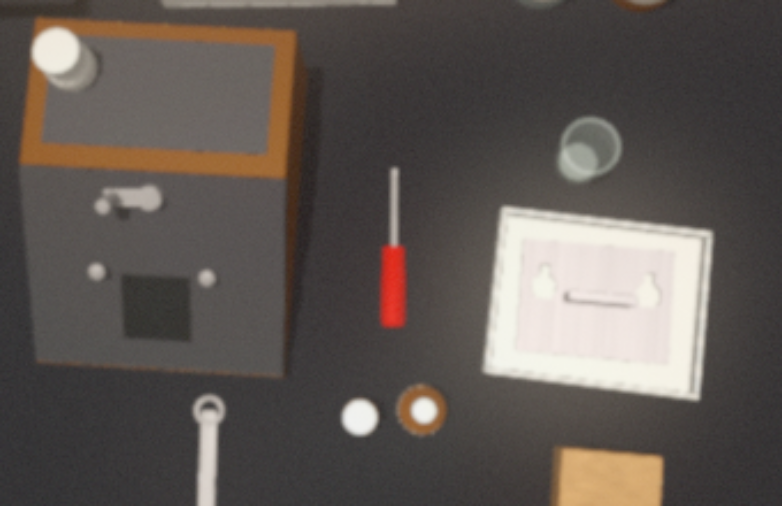

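View pics/s4.png

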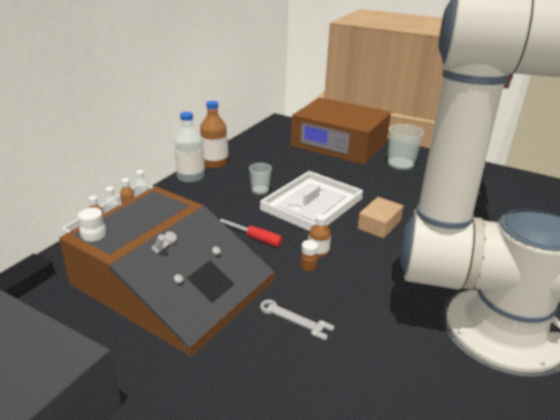

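The cover lies flat and central in the tray with its rib up (around (597,300) in the enlarged top view). The latch is square aside and the bystanders have not moved, so I hand in.

```bash
python3 -c "
from station import r
print(r.hand_in())"
```

```text
the job is handed in; nothing more can be done
None
```

The cover is off the pump and lying in the tray, and the job is handed in; no verdict was reported. It took about 32 s of the 53 s allowed.

- **Latch:** I gripped it by its pin and swung it to about -1.48 rad, towards +y, while the cover still hung. In the last pictures it is still square aside.
- **Cover removal:** I gripped the rib, slid the cover 20.5 mm up the slope and pulled it straight out. The left screw head, the one in view, was centred in its keyhole, and no snagging showed in the wrist force.
- **Placing:** I lowered the cover until it touched the tray floor with about 10 N, then released it. The last pictures show it flat and central, rib upwards.
- **Surroundings:** the bystanders look unmoved, and the arm is back at its start pose touching nothing.

No check failed. One pair of estimates disagreed: the tray's angle came out as -8° from the outline code and about -4.6° read by eye. I used -5.5°, and the cover sits in line with the tray.

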